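# Grade bearing balls over a slotted tray and tip out the large ones

## Robot

A 6-joint arm with a two-finger parallel gripper is mounted at the origin on the work surface. World frame = base frame: x ahead of the robot, y to its left, z up, the work surface at z = 0. Lengths are in m, angles in degrees, forces in N, time in s.
With the tool pointing down it reaches from about 0.25 to 0.725 m from the base axis. Payload 9.7 kg.
Tool frame: the origin (TCP) lies midway between the tips of the shut fingers; the grasp point (between the pads) lies 19 mm behind it; x points along the fingers, y is the direction in which the jaws open and shut, and the axes are right-handed (so a half turn about x gives the same grasp; the last joint's range is limited). The gripper opens to 85 mm and grips with 20 to 120 N. Pads are 22 mm wide; open, the fingers measure 114 mm over their backs; the gripper's body (76 mm by 85 mm) begins 54 mm behind the grasp point. The pads swing forward as they close: fully open they stand 13 mm farther back than shut.
Start: joints at [-76.146, 4.979, 10.078, 95.1, 0, 90], TCP at [0.132, -0.534, 0.231] pointing down, gripper open.
Joint ranges: [-179.16, 179.16], [-48.56, 103.87], [-65.8, 70.77], [-126.05, 130.52], [-82.76, 87.17], [-180, 180]. Speed limits (degrees/s): [127.2, 127.2, 147.25, 180, 180, 180].

## Interface

Orientations are given as [roll, pitch, yaw] about the fixed x, y, z axes, in that order (R = Rz(yaw) Ry(pitch) Rx(roll)).
In Python, from workcell import bot, cams gives the robot as it stands.
- The arm moves only by the tool apply_moves, never from a script. Its argument "commands" is a list of rows, each a list of 5 numbers: the shift along the tool's x, y, z in m, then the turn about the tool's x in rad, then the opening, from -1 (shut) to 1 (fully open). In form: [[tx, ty, tz, roll, hand], ...]. A call has 1 to 12 rows; each row is the pose to reach, as a shift and turn from the pose measured when the call began, along the tool's axes at that moment; what a row does not reach only later rows make up. A row lasts 1/10 s, in which the tool goes at most 50 mm and 8.59 degrees, less where a joint would pass 70% of its speed; a pose out of reach is approached as far as the arm can. A call with a gripper value outside its range is refused whole. The fingers move at their own pace and stop on an object; "newtons" is the grip in N (left out, the last holds). Time passes only in rows, so rows that repeat a pose let the fingers close. It gives the time, the measured TCP pose, the force and the opening at its end, in the units of the state.
- bot.get_obs(): the state, without advancing time (a new reading comes with each control period).
- cams.camera(name): name is "side" or "top"; returns a dict with "frame" (420x560x3 uint8, blue, green, red), "depth" (420x560 float32, m along the optical axis (not along the pixel's ray), 0 where there is no reading), "camera_matrix" (3x3 intrinsics, pixels), "R" (3x3) and "t" (3): a world point X has camera coordinates R X + t. Camera axes: x right, y down, z forward; pixel columns grow to the right and rows downward; lengths in m; the calibration is good to about 2 mm. A picture is of the moment at which its call begins.
- bot.job_done(): hands the job in, once; it reports no verdict.
Trained networks look in the newest picture that a camera, given by its name, has taken for a name from the list of things; names that differ only in an ending like _2 or _b are one class to them, and where a whole thing is asked for, a point or a joint stands for the part that bears it (a point fixed in the world has none). Each returns a list of dicts, best first, with "confidence" (0 to 1); they miss things now and then, are a little off and sometimes report something else, mostly with a low value. They report only what shows in the picture. A call takes as long as a camera call. They do not tell look-alikes from the thing itself.
- cams.spot_in(name, camera): "rect" ([left, top, right, bottom] in pixels, round what is visible of it).
The state is a dict: "time": time; "q": joint angles; "qd": joint speeds; "joint_efforts": joint torques, N m; "ee_pos": TCP position; "tcp_rot": TCP orientation; "wrist_force": force on the tool from outside, world axes, zero at the start; "torque": the same for the moment, N m; "opening": finger opening in m.
Only numpy, scipy, OpenCV 4.12 (cv2) and the standard library are available. Lean on these libraries where they do the work, as an engineer would, in place of code of your own. Each camera call takes 0.05 s, during which the arm holds its last target. There are 200 camera calls.

## Task

Draw the loaded grading tray, whose yellow tab sticks out, from under the clear hood onto the middle of the dark mat and let go of it. Then take it again, its red handle now being free, and tilt its slotted end down over the blue bin until all the small brass balls have dropped through into that bin while the large black balls stay in the tray; after that tip all the large balls over the tray's open lip into the orange bin. Finally stand the empty tray upright on the middle of the mat and let go, spilling no ball and leaving the oil bottle, the bearing ring and the calliper where they are.

Things in the scene. Friction and masses are not known exactly. Their poses are not given: they have to be found in the camera images.
- tray_handle (a point): Centre of the red handle bar of the aluminium grading tray (185 x 130 mm, loose, 0.3 kg, loaded 0.6 kg). Axes are the tray's: z up, +x to the open pouring lip, -x to the slotted end and the tab. Bar 14 mm thick (x), 130 mm long (y), 26 mm tall, on posts at y = +-62 mm; its centre is 83 mm above the underside. Walls 42 mm high on the sides and the slotted end.
- tray_lip (a point): Middle of the edge of the tray's open pouring lip (120 mm wide, no wall), same axes; from the handle +82.5 mm in x, -65 mm in z. The floor rises 17 degrees to it from the trough where the balls lie; large balls roll out when the lip end is tilted down slowly to about 45 degrees.
- tray_slots (a point): Middle of the slotted floor (93 mm long), same axes; from the handle -52 mm in x, -68.5 mm in z. Four slots 21.5 mm wide run along x, open below; they begin 6 mm to -x of the handle, where most small balls drop. Then comes the solid trough, 50 mm long, sloping 7 degrees down to +x. Tilting the slotted end down 35 to 40 degrees rolls the balls onto the slots; rocking frees a stuck one.
- tray_tab (a point): Centre of the yellow pull tab on the slotted end of the tray, same axes: an upright fin 70 mm long (x), 10 mm thick (y), 30 mm tall; 147 mm to -x and 40 mm below the handle's centre, 43 mm above the tray's underside. The outer end of the fin is 25.5 mm further to -x.
- mat_center (a point): Point on the bench, middle of where the tray (its handle) is to stand on the dark mat (240 x 220 mm, flat), in front of the hood and fixed to it. Axes are the hood's: -x points out of the hood's mouth, along which the tray is drawn. The mouth edge of the hood is at x = +110 mm here.
- hood: Clear acrylic dust hood with blue edges, fixed: roof underside 120 mm and top 126 mm above the bench, 160 mm deep (x) by 190 mm wide (y), walls 5 mm thick on the two y sides, open at both x ends. Origin on the bench under its middle; its mouth faces -x. The tray starts inside with its handle under the roof and only its tab sticking out of the mouth.
- bin_small: Blue open bin for the small balls, fixed to the bench, 160 x 160 mm, 60 mm high, walls and floor 5 mm. Origin at the centre of its underside.
- bin_large: Orange open bin for the large balls, fixed to the bench, same size as the blue one. Origin at the centre of its underside.
- oil_bottle: Amber glass oil bottle, bystander, loose, 52 mm diameter, 160 mm tall. Origin at the centre of its underside.
- bearing_ring: Steel bearing ring lying flat, bystander, loose, 100 mm outside diameter, 22 mm high. Origin at the centre of its underside.
- calliper: Digital calliper lying flat, bystander, loose, 200 mm long (its x), jaws to -y by 48 mm, 13 mm high. Origin at the middle of its beam on the bench.
- large0_center (a point): Centre of a large black ceramic bearing ball, 36 mm diameter, about 78 g; starts in the tray's trough.
- large1_center (a point): Centre of a large black ceramic bearing ball, 36 mm diameter, about 78 g; starts in the tray's trough.
- large2_center (a point): Centre of a large black ceramic bearing ball, 36 mm diameter, about 78 g; starts in the tray's trough.
- small0_center (a point): Centre of a small brass-coloured bearing ball, 18 mm diameter, about 24 g; starts in the tray's trough.
- small1_center (a point): Centre of a small brass-coloured bearing ball, 18 mm diameter, about 24 g; starts in the tray's trough.
- small2_center (a point): Centre of a small brass-coloured bearing ball, 18 mm diameter, about 24 g; starts in the tray's trough.
- small3_center (a point): Centre of a small brass-coloured bearing ball, 18 mm diameter, about 24 g; starts in the tray's trough.
Not all that is in view belongs to the job. Of the things shaped like the bin_small, the blue one is meant.

How it is judged:
By the outcome, as a careful person would: the job done as asked, in the order asked, and still so for the second after the job is handed in, with the robot touching nothing.
It also fails if it takes over 70 s, if anything falls off the work surface, if the arm or the gripper's body presses on something with over 40 N, if the wrist force passes 120 N, or if a joint passes its speed limit or range.

## Working session

There is one attempt and no reset: what is moved stays moved. The work goes in short steps, Python scripts to look and compute and a tool call to move; the robot and the scene stay as the last step left them, time stands still between calls to the robot, and variables do not carry over. Pictures are saved under pics/ and viewed, about 8 in all and at most 12, crops included, and the job is handed in when it is done.

Besides the shell and the picture viewer there is one more tool, called by a JSON object that holds its "api" and its "payload", one argument or row to a line. apply_moves: Moves the arm, as the interface text tells. Its arguments: {"type":"object","properties":{"commands":{"type":"array"},"newtons":{"type":"number"}},"required":["commands"]}

```bash
ls; mkdir -p pics
python3 - <<'E'
from workcell import bot,cams
import cv2,numpy as np
o=bot.get_obs();print(o)
for c in ["top","side"]:
    d=cams.camera(c);cv2.imwrite(f"pics/{c}0.png",d["frame"]);np.savez(f"{c}0.npz",**d)
    print(c,d["camera_matrix"],d["R"],d["t"])
    for n in ["tray_handle","tray_tab","hood","bin_small","bin_large","oil_bottle","bearing_ring","calliper","large0_center","small0_center","mat_center"]:
        print(n,[( [int(v) for v in r["rect"]],round(r["confidence"],2)) for r in cams.spot_in(n,c)[:5]])
E
```

```text
pics
{'time': 0.0, 'q': array([-7.61498231e+01,  5.01070571e+00,  1.00333073e+01,  9.50994297e+01,
       -3.47152377e-04,  9.00013165e+01]), 'qd': array([-0.09609951,  0.02301277,  0.02330478,  0.07225938,  0.04043926,
        0.09853319]), 'joint_efforts': array([ 4.51641696e-03, -5.20388067e+01,  4.64804220e+01,  1.61014684e-02,
        4.05062538e-04, -2.43400953e-07]), 'ee_pos': array([ 0.13160296, -0.53378013,  0.23057658]), 'tcp_rot': array([-89.7397911 ,  89.92317109, 104.10906952]), 'wrist_force': array([-0.20713322, -0.52825723,  0.3446926 ]), 'torque': array([ 0.0135677 ,  0.00316666, -0.00826496]), 'opening': 0.08568003774109616}
top [[407.12855411   0.         277.3776743 ]
 [  0.         407.12855411 209.9777122 ]
 [  0.           0.           1.        ]] [[ 8.23233642e-03 -9.99965129e-01  1.40359930e-03]
 [-9.78526023e-01 -8.34492377e-03 -2.05954327e-01]
 [ 2.05958858e-01  3.22026868e-04 -9.78560599e-01]] [0.0397964  0.50886418 1.18709584]
tray_handle [([186, 163, 227, 205], 0.64)]
tray_tab [([186, 166, 222, 206], 0.8)]
hood [([128, 148, 268, 224], 0.86)]
bin_small [(
[... 615 characters left out ...]
9845414 0.07267088 1.7358071 ]
tray_handle [([220, 261, 271, 346], 0.67)]
tray_tab [([221, 265, 272, 344], 0.66)]
hood [([202, 244, 287, 346], 0.59)]
bin_small [([186, 145, 233, 183], 0.85), ([356, 267, 429, 332], 0.79), ([272, 174, 323, 220], 0.75), ([346, 145, 392, 185], 0.7), ([223, 262, 273, 341], 0.22)]
bin_large [([247, 138, 295, 173], 0.72)]
oil_bottle [([230, 164, 242, 205], 0.71), ([220, 260, 271, 343], 0.29), ([186, 211, 207, 257], 0.27)]
bearing_ring [([298, 242, 332, 270], 0.7)]
calliper [([184, 212, 208, 258], 0.88), ([221, 260, 270, 344], 0.24)]
large0_center []
small0_center []
mat_center [([205, 243, 282, 346], 0.89), ([230, 165, 241, 203], 0.6), ([247, 135, 298, 174], 0.31)]
```

```bash
python3 -c "
import cv2
a=cv2.imread('pics/top0.png');cv2.imwrite('pics/t1.png',cv2.resize(a[80:380,100:480],None,fx=2.1,fy=2,interpolation=2)[:, :800])
b=cv2.imread('pics/side0.png');cv2.imwrite('pics/s1.png',cv2.resize(b[110:360,150:450],None,fx=2.4,fy=2.4,interpolation=2))"
```

```text
(no output)
```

View pics/t1.png

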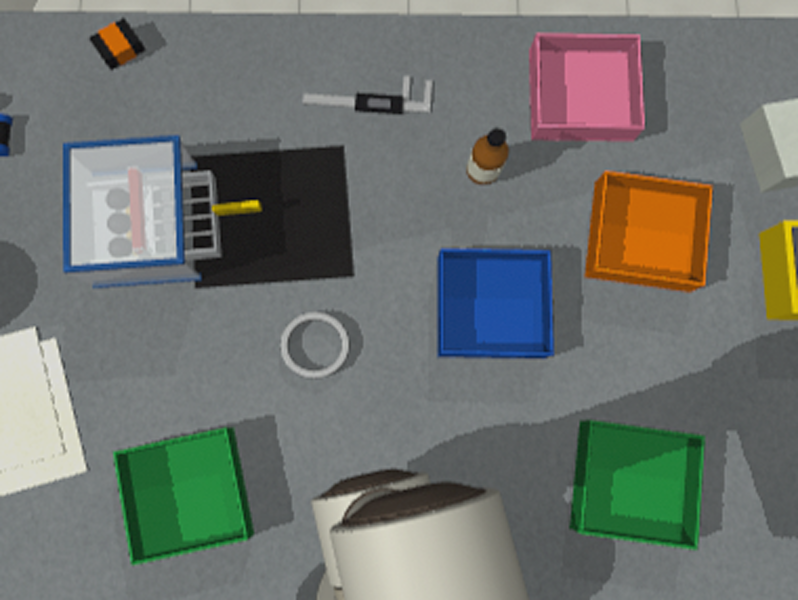

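View pics/s1.png

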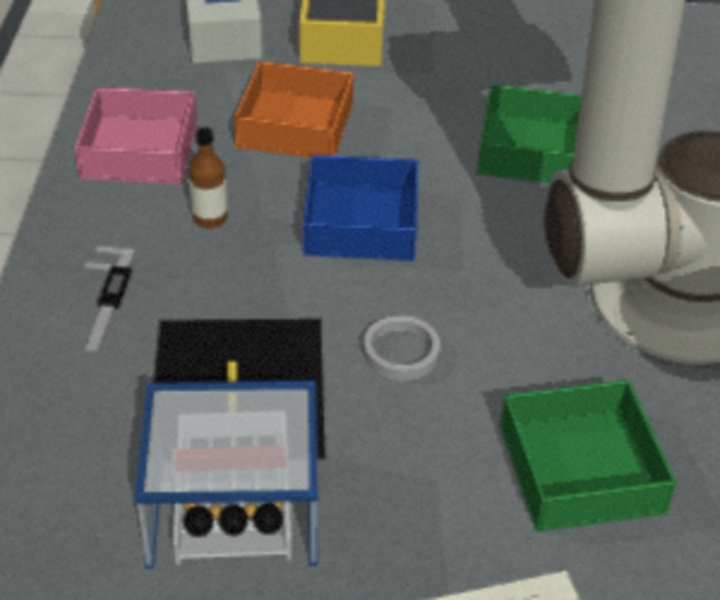

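The top view shows the hood on the left with its mouth to the right (world -y), and the yellow tab at about (237,207) on the dark mat. The blue bin is at (495,303), the orange bin at (650,230) and the ring at (315,345). The side view agrees, with three black balls lying in the trough. The pink and green bins are decoys.

```bash
cat > h.py <<'E'
import numpy as np,cv2
from scipy.spatial.transform import Rotation as Ro
def cloud(d):
    K=d["camera_matrix"];z=d["depth"].astype(float);v,u=np.indices(z.shape)
    P=np.stack([(u-K[0,2])/K[0,0]*z,(v-K[1,2])/K[1,1]*z,z],-1)
    W=(P-d["t"])@d["R"];W[z==0]=np.nan
    return W
def plane(d,z):  # world pts of each pixel assuming height z
    K=d["camera_matrix"];h,w=d["depth"].shape;v,u=np.indices((h,w))
    r=np.stack([(u-K[0,2])/K[0,0],(v-K[1,2])/K[1,1],np.ones((h,w))],-1)@d["R"]
    c=-d["R"].T@d["t"];return c+r*((z-c[2])/r[...,2])[...,None]
def rot(o): return Ro.from_euler('xyz',o["tcp_rot"],degrees=True).as_matrix()
E
python3 - <<'E'
from h import *
from workcell import bot
d=np.load("top0.npz");W=cloud(d);H=cv2.cvtColor(d["frame"],cv2.COLOR_BGR2HSV);h,s,v=[H[...,i].astype(int) for i in range(3)]
print(np.round(rot(bot.get_obs()),3))
u0=np.indices(h.shape)
def rep(n,m,zz=None):
    p=W[m];p=p[~np.isnan(p[:,0])]
    if len(p)<5: print(n,len(p));return
    (c,sz,a)=cv2.minAreaRect((p[:,:2]*1000).astype(np.float32))
    print(n,len(p),"c",np.round(c),"size",np.round(sz),"ang",round(a,1),"z",np.round(np.percentile(p[:,2],[2,50,98]),3),"med",np.round(np.median(p,0),3))
def box(l,t,r,b):
    m=np.zeros(h.shape,bool);m[t:b,l:r]=1;return m
z=W[...,2]
rep("blue",box(300,195,370,265)&(h>100)&(h<125)&(s>120)&(z>.052))
rep("orange",box(372,155,446,230)&(h>5)&(h<20)&(s>150)&(z>.052))
y=box(180,160,240,210)&(h>20)&(h<35)&(s>120)
rep("tab",y); rep("tabtop",y&(z>.05))
rep("hoodblue",box(120,140,205,230)&(h>100)&(h<125)&(s>120)&(z>.1))
rep("hoodblueall",box(120,140,205,230)&(h>100)&(h<125)&(s>120))
M=box(190,148,275,230)&(v<45)
P=plane(d,0.001);p=P[M];c=cv2.minAreaRect((p[:,:2]*1000).astype(np.float32));print("mat",c,np.round(cv2.boxPoints(c)))
rep("handle red",box(130,150,200,215)&((h<8)|(h>172))&(s>60))
rep("ring",box(230,230,268,272)&(z>.01))
rep("bottle",box(315,140,348,172)&(z>.05)); rep("cal",box(243,110,312,140)&(z>.006))
E
```

```text
[[ 0.     0.239 -0.971]
 [ 0.    -0.971 -0.239]
 [-1.    -0.    -0.   ]]
blue 379 c [ 448. -133.] size [159. 159.] ang 89.4 z [0.053 0.06  0.064] med [ 0.44  -0.127  0.06 ]
orange 397 c [ 564. -364.] size [162. 160.] ang 81.5 z [0.052 0.059 0.064] med [ 0.555 -0.367  0.059]
tab 151 c [602. 248.] size [28. 72.] ang 8.1 z [-0.001  0.053  0.062] med [0.593 0.246 0.053]
tabtop 82 c [594. 246.] size [12. 68.] ang 8.2 z [0.052 0.058 0.063] med [0.593 0.246 0.058]
hoodblue 652 c [576. 391.] size [194. 165.] ang 4.6 z [0.123 0.13  0.134] med [0.568 0.386 0.13 ]
hoodblueall 683 c [576. 390.] size [194. 165.] ang 4.2 z [0.002 0.13  0.134] med [0.563 0.383 0.13 ]
mat ((592.9815063476562, 202.5132598876953), (216.6566619873047, 237.39517211914062), 5.073199272155762) [[475. 311.]
 [496.  75.]
 [711.  94.]
 [690. 330.]]
handle red 0
ring 312 c [384. 128.] size [98. 95.] ang 1.3 z [0.013 0.022 0.027] med [0.386 0.128 0.022]
bottle 331 c [ 667. -123.] size [52. 45.] ang 71.0 z [0.054 0.108 0.163] med [ 0.662 -0.119  0.108]
cal 360 c [808.  46.] size [102. 221.] ang 0.1 z [0.006 0.01  0.017] med [0.785 0.038 0.01 ]
```

{"api": "apply_moves", "payload": {
  "commands": [
    [0.1, -0.637, -0.634, -1.473, 0.2],
    [0.1, -0.637, -0.634, -1.473, 0.2],
    [0.1, -0.637, -0.634, -1.473, 0.2],
    [0.1, -0.637, -0.634, -1.473, 0.2],
    [0.1, -0.637, -0.634, -1.473, 0.2],
    [0.1, -0.637, -0.634, -1.473, 0.2],
    [0.1, -0.637, -0.634, -1.473, 0.2],
    [0.1, -0.637, -0.634, -1.473, 0.2],
    [0.1, -0.637, -0.634, -1.473, 0.2],
    [0.1, -0.637, -0.634, -1.473, 0.2],
    [0.1, -0.637, -0.634, -1.473, 0.2],
    [0.1, -0.637, -0.634, -1.473, 0.2]
  ]
}}

```text
time: 2.4
ee_pos: [0.4396, -0.0208, 0.1651]
tcp_rot: [73.9, 89.9, -7.9]
wrist_force: [0.6, -1.8, 1.5]
opening: 0.0513
```

```bash
cat >> h.py <<'E'
def go(pos,yaw=None,roll=0):
    from workcell import bot
    o=bot.get_obs();R=rot(o)
    d=R.T@(np.array(pos)-o["ee_pos"])
    if yaw is not None: # tool-down: desired azimuth of tool y
        a=np.degrees(np.arctan2(R[1,1],R[0,1]));e=(yaw-a+90)%180-90;roll=-np.radians(e)
    print("t",o["time"],"q",np.round(o["q"],1),"ee",np.round(o["ee_pos"],4),"x",np.round(R[:,0],3),"y",np.round(R[:,1],3),"F",np.round(o["wrist_force"],1),"op",round(o["opening"],4));print("shift",np.round(d,4),"roll",round(float(roll),4))
E
python3 -c "
from h import *
go((.5955,.236,.12),8.2);go((.5955,.236,.025),8.2)"
```

```text
t 2.4 q [ -2.7 -11.  -12.5  88.4  -0.   79. ] ee [ 0.4396 -0.0208  0.1651] x [ 0.001 -0.    -1.   ] y [0.99  0.144 0.001] F [ 0.6 -1.8  1.5] op 0.0513
shift [ 0.0452  0.1912 -0.2316] roll 0.0015
t 2.4 q [ -2.7 -11.  -12.5  88.4  -0.   79. ] ee [ 0.4396 -0.0208  0.1651] x [ 0.001 -0.    -1.   ] y [0.99  0.144 0.001] F [ 0.6 -1.8  1.5] op 0.0513
shift [ 0.1402  0.1911 -0.2317] roll 0.0015
```

{"api": "apply_moves", "payload": {
  "commands": [
    [0.04, 0.191, -0.232, 0, 0.0],
    [0.04, 0.191, -0.232, 0, 0.0],
    [0.04, 0.191, -0.232, 0, 0.0],
    [0.04, 0.191, -0.232, 0, 0.0],
    [0.04, 0.191, -0.232, 0, 0.0],
    [0.04, 0.191, -0.232, 0, 0.0],
    [0.04, 0.191, -0.232, 0, 0.0],
    [0.04, 0.191, -0.232, 0, 0.0],
    [0.07, 0.191, -0.232, 0, 0.0]
  ]
}}

```text
time: 3.3
ee_pos: [0.597, 0.2365, 0.0993]
tcp_rot: [97.1, 89.6, 15.4]
wrist_force: [0.6, -0.8, 0.2]
opening: 0.0428
```

Run:
```python
from h import *
from workcell import cams
go((.5955,.236,.027),8.2)
d=cams.camera("top");np.savez("t2.npz",**d);cv2.imwrite("pics/t2.png",cv2.resize(d["frame"][120:250,100:320],None,fx=3.5,fy=3.5,interpolation=2))
d=cams.camera("side");cv2.imwrite("pics/s2.png",cv2.resize(d["frame"][140:340,180:420],None,fx=3,fy=3))
```

```text
t 3.3 q [ 21.6  16.6   8.9  81.8  -0.  103.3] ee [0.597  0.2365 0.0993] x [ 0.007  0.002 -1.   ] y [0.99  0.144 0.008] F [ 0.6 -0.8  0.2] op 0.0428
shift [ 0.0723 -0.0021  0.0003] roll 0.0014
```

View pics/t2.png

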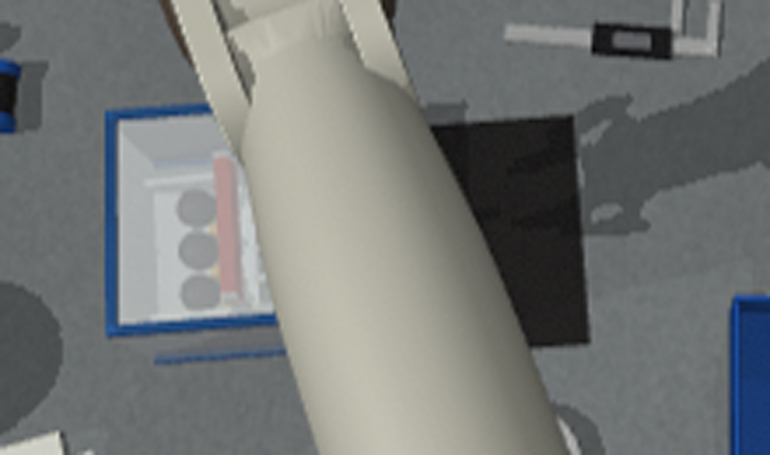

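The arm covers the tab in the top view; the three dark balls and the red bar are still under the hood. I'll lower and grip the fin.

{"api": "apply_moves", "payload": {
  "commands": [
    [0.04, -0.002, 0, 0, 0.0],
    [0.071, -0.002, 0, 0, 0.0],
    [0.071, -0.002, 0, 0, 0.0],
    [0.071, -0.002, 0, 0, -1],
    [0.071, -0.002, 0, 0, -1],
    [0.071, -0.002, 0, 0, -1],
    [0.071, -0.002, 0, 0, -1],
    [0.071, -0.002, 0, 0, -1]
  ],
  "newtons": 50
}}

```text
time: 4.2
ee_pos: [0.5932, 0.2345, 0.0248]
tcp_rot: [65.4, 89.9, -16.5]
wrist_force: [1.0, -1.0, 8.1]
opening: 0.0095
```

Run:
```python
from h import *
a=np.radians(5.1)
xh=np.array([-np.sin(a),np.cos(a)])
m=np.array([.593,.2025])
# grasp sits s behind handle
s=.147
g=m-s*xh;print(g);go((g[0],g[1],.029),5.1)
```

```text
[0.60606746 0.05608196]
t 4.2 q [ 2.160e+01  1.770e+01  2.000e+00  7.420e+01 -1.000e-01  1.034e+02] ee [0.5932 0.2345 0.0248] x [ 0.002 -0.001 -1.   ] y [0.99  0.142 0.002] F [ 1.  -1.   8.1] op 0.0095
shift [-0.0041 -0.0126  0.1784] roll 0.0537
```

{"api": "apply_moves", "payload": {
  "commands": [
    [-0.002, 0, 0.003, 0, -1],
    [-0.002, -0.0006, 0.009, 0.002, -1],
    [-0.002, -0.0012, 0.018, 0.005, -1],
    [-0.002, -0.002, 0.03, 0.008, -1],
    [-0.002, -0.003, 0.042, 0.012, -1],
    [-0.002, -0.0038, 0.054, 0.016, -1],
    [-0.002, -0.0046, 0.066, 0.02, -1],
    [-0.002, -0.0053, 0.075, 0.023, -1],
    [-0.002, -0.0057, 0.081, 0.025, -1],
    [-0.002, -0.006, 0.086, 0.026, -1],
    [-0.002, -0.0062, 0.089, 0.027, -1],
    [-0.002, -0.0063, 0.09, 0.027, -1]
  ]
}}

```text
time: 5.4
ee_pos: [0.5998, 0.1444, 0.0268]
tcp_rot: [68.6, 89.9, -14.8]
wrist_force: [-0.1, 2.8, -1.7]
opening: 0.0093
```

Run:
```python
from h import *
go((.6062,.0541,.0265),5.1)
```

```text
t 5.4 q [13.6 14.9 -1.3 73.7 -0.1 96.9] ee [0.5998 0.1444 0.0268] x [ 0.002 -0.001 -1.   ] y [0.993 0.115 0.002] F [-0.1  2.8 -1.7] op 0.0093
shift [ 0.0004 -0.004   0.0905] roll 0.0267
```

{"api": "apply_moves", "payload": {
  "commands": [
    [0, 0, 0.003, 0, -1],
    [0, -0.0004, 0.009, 0.002, -1],
    [0, -0.0008, 0.018, 0.005, -1],
    [0, -0.0013, 0.03, 0.008, -1],
    [0, -0.0018, 0.042, 0.012, -1],
    [0, -0.0024, 0.054, 0.016, -1],
    [0, -0.003, 0.066, 0.02, -1],
    [0, -0.0034, 0.075, 0.023, -1],
    [0, -0.0037, 0.081, 0.025, -1],
    [0, -0.0039, 0.086, 0.026, -1],
    [0, -0.004, 0.089, 0.027, -1],
    [0, -0.004, 0.09, 0.027, -1]
  ]
}}

```text
time: 6.6
ee_pos: [0.6062, 0.0544, 0.0269]
tcp_rot: [70.7, 89.9, -14.3]
wrist_force: [0.9, 3.0, -1.8]
opening: 0.0096
```

Run:
```python
from h import *
from workcell import cams
go((.6062,.0541,.0265),5.1)
d=cams.camera("top");np.savez("t3.npz",**d)
f=d["frame"];H=cv2.cvtColor(f,cv2.COLOR_BGR2HSV);h,s,v=[H[...,i].astype(int) for i in range(3)];W=cloud(d)
m=((h<8)|(h>172))&(s>110)&(W[...,2]>.08)&(W[...,2]<.11)&(W[...,1]>.1)&(W[...,1]<.35)&(W[...,0]>.4)
p=W[m];print(len(p),np.round(p.mean(0),4),cv2.minAreaRect((p[:,:2]*1000).astype(np.float32)))
cv2.imwrite("pics/t3.png",cv2.resize(f[130:250,120:320],None,fx=4,fy=4,interpolation=2))
```

```text
t 6.6 q [ 5.1 13.8 -2.6 73.5 -0.  90.1] ee [0.6062 0.0544 0.0269] x [ 0.002 -0.    -1.   ] y [0.996 0.089 0.002] F [ 0.9  3.  -1.8] op 0.0096
shift [ 0.0004 -0.0001  0.0003] roll -0.0003
190 [0.5912 0.2032 0.0968] ((590.3641357421875, 203.3890838623047), (124.20171356201172, 14.371078491210938), 4.867250442504883)
```

View pics/t3.png

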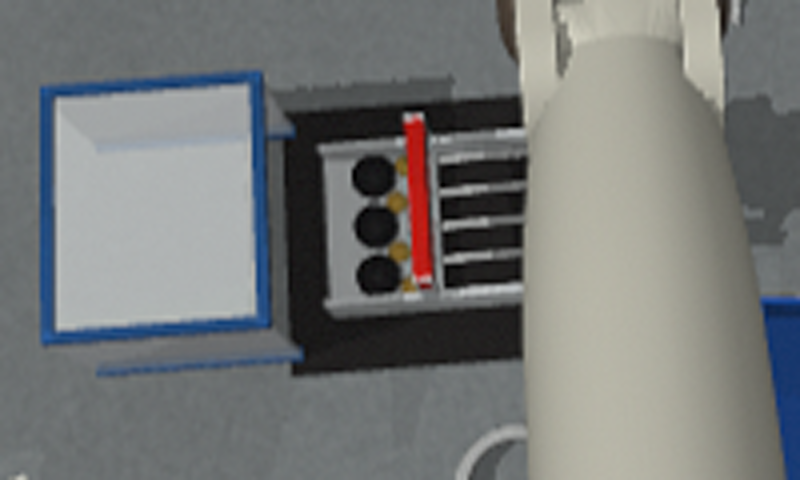

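Tray is on the middle of the mat: the red bar is at about (591, 203) mm and all balls are still in the trough. I'll release and rise.

{"api": "apply_moves", "payload": {
  "commands": [
    [0, 0, 0, 0, 0.2],
    [0, 0, 0, 0, 0.2],
    [0, 0, 0, 0, 0.2],
    [-0.05, 0, 0, 0, 0.2],
    [-0.1, 0, 0, 0, 0.2],
    [-0.15, 0, 0, 0, 0.2],
    [-0.2, 0, 0, 0, 0.2],
    [-0.25, 0.04, 0, 0, 0.2],
    [-0.3, 0.08, 0, 0, 0.2],
    [-0.32, 0.13, 0, 0, 0.2],
    [-0.32, 0.18, 0, 0, 0.2],
    [-0.32, 0.23, 0, 0, 0.2]
  ]
}}

```text
time: 7.85
ee_pos: [0.7332, 0.066, 0.3166]
tcp_rot: [87.7, 88.5, 2.8]
wrist_force: [1.5, 0.7, 0.5]
opening: 0.0511
```

Run:
```python
from h import *
go((.8,.0,.3))
```

```text
t 7.85 q [ 5.200e+00  4.260e+01  7.080e+01  1.166e+02 -1.000e-01  9.010e+01] ee [0.7332 0.066  0.3166] x [ 0.026  0.001 -1.   ] y [0.996 0.089 0.026] F [1.5 0.7 0.5] op 0.0511
shift [0.0183 0.0602 0.0716] roll 0.0
```

{"api": "apply_moves", "payload": {
  "commands": [
    [0, 0.3, 0, 0, 0.2],
    [0, 0.3, 0, 0, 0.2],
    [0, 0.3, 0, 0, 0.2],
    [0, 0.3, 0, 0, 0.2],
    [0, 0.3, 0, 0, 0.2],
    [0, 0.3, 0, 0, 0.2]
  ]
}}

```text
time: 8.45
ee_pos: [0.8169, 0.0733, 0.2303]
tcp_rot: [89.2, 85.6, 4.3]
wrist_force: [-0.3, -0.4, 0.1]
opening: 0.051
```

Run:
```python
from h import *
go((.8,.0,.3))
```

```text
t 8.45 q [ 5.100e+00  4.920e+01  7.070e+01  1.071e+02 -1.000e-01  9.010e+01] ee [0.8169 0.0733 0.2303] x [ 0.076  0.006 -0.997] y [0.993 0.089 0.076] F [-0.3 -0.4  0.1] op 0.051
shift [-0.0712 -0.018   0.0716] roll 0.0
```

{"api": "apply_moves", "payload": {
  "commands": [
    [-0.7, 0, 0, 0, 0.2],
    [-0.7, 0, 0, 0, 0.2],
    [-0.7, 0, 0, 0, 0.2],
    [-0.7, 0, 0, 0, 0.2],
    [-0.7, 0, 0, 0, 0.2],
    [-0.7, 0, 0, 0, 0.2],
    [-0.7, 0, 0, 0, 0.2],
    [-0.7, 0, 0, 0, 0.2],
    [-0.7, 0, 0, 0, 0.2],
    [-0.7, 0, 0, 0, 0.2],
    [-0.7, 0, 0, 0, 0.2],
    [-0.7, 0, 0, 0, 0.2]
  ]
}}

```text
time: 9.65
ee_pos: [0.5941, 0.0536, 0.4872]
tcp_rot: [89.5, 83.5, 4.6]
wrist_force: [-0.3, 0.4, -0.0]
opening: 0.051
```

Run:
```python
from h import *
go((.8,.0,.3))
from scipy.optimize import least_squares
D=np.array([[5.0,10.0,95.1,.5498,.2306],[-11,-12.5,88.4,.4401,.1651],[16.6,8.9,81.8,.642,.0993],[17.7,2.0,74.2,.6379,.0248],[14.9,-1.3,73.7,.617,.0268],[42.6,70.8,116.6,.7362,.3166],[49.2,70.7,107.1,.8202,.2303]])
A=np.radians(D[:,:3])
def fk(p,A):
    a1=A[:,0]+p[6];a2=A[:,0]-A[:,1]+p[7];a3=A[:,0]-A[:,1]+A[:,2]
    return p[0]+p[2]*np.sin(a1)+p[3]*np.cos(a2)+p[4]*np.cos(a3)-p[5]*np.sin(a3)*0, p[1]+p[2]*np.cos(a1)-p[3]*np.sin(a2)-p[4]*np.sin(a3)
f=lambda p:np.r_[fk(p,A)[0]-D[:,3],fk(p,A)[1]-D[:,4],.001*(p-p0)]
p0=np.array([0,.3,.4,.4,.25,0,0,0]);s=least_squares(f,p0);print(np.round(s.x,4),np.abs(s.fun[:14]).max());np.save("fk.npy",s.x)
```

```text
t 9.65 q [ 5.200e+00  2.750e+01  7.070e+01  1.267e+02 -1.000e-01  9.010e+01] ee [0.5941 0.0536 0.4872] x [ 0.113  0.009 -0.994] y [0.99  0.088 0.113] F [-0.3  0.4 -0. ] op 0.051
shift [0.2087 0.1779 0.0714] roll 0.0
[ 3.000e-04  1.586e-01  4.198e-01  5.199e-01  4.279e-01 -0.000e+00
 -3.000e-04 -6.960e-02] 0.0006121894445385578
```

{"api": "apply_moves", "payload": {
  "commands": [
    [-0.7, 0, 0, 0, 0.2],
    [-0.7, 0, 0, 0, 0.2],
    [-0.7, 0, 0, 0, 0.2],
    [-0.7, 0, 0, 0, 0.2],
    [-0.7, 0, 0, 0, 0.2],
    [-0.7, 0, 0, 0, 0.2],
    [-0.7, 0, 0, 0, 0.2],
    [-0.7, 0, 0, 0, 0.2],
    [-0.7, 0, 0, 0, 0.2],
    [-0.7, 0, 0, 0, 0.2]
  ]
}}

```text
time: 10.65
ee_pos: [0.517, 0.0467, 0.5586]
tcp_rot: [89.7, 79.6, 4.8]
wrist_force: [0.9, -0.1, 0.5]
opening: 0.0513
```

Run:
```python
from h import *
go((.8,.0,.3))
```

```text
t 10.65 q [ 5.200e+00  1.980e+01  7.070e+01  1.305e+02 -1.000e-01  9.010e+01] ee [0.517  0.0467 0.5586] x [ 0.181  0.015 -0.983] y [0.98  0.087 0.181] F [ 0.9 -0.1  0.5] op 0.0513
shift [0.3047 0.2262 0.0714] roll 0.0
```

{"api": "apply_moves", "payload": {
  "commands": [
    [-0.62, -0.33, 0, 0, 0.2],
    [-0.62, -0.33, 0, 0, 0.2],
    [-0.62, -0.33, 0, 0, 0.2],
    [-0.62, -0.33, 0, 0, 0.2]
  ]
}}

```text
time: 11.05
ee_pos: [0.4819, 0.0436, 0.601]
tcp_rot: [89.8, 74.7, 4.9]
wrist_force: [-0.4, 0.2, 0.7]
opening: 0.0511
```

{"api": "apply_moves", "payload": {
  "commands": [
    [-0.62, -0.33, 0, 0, 0.2],
    [-0.62, -0.33, 0, 0, 0.2],
    [-0.62, -0.33, 0, 0, 0.2],
    [-0.62, -0.33, 0, 0, 0.2]
  ]
}}

```text
time: 11.45
ee_pos: [0.4434, 0.0402, 0.6399]
tcp_rot: [89.9, 69.9, 5.0]
wrist_force: [0.7, -0.5, 0.2]
opening: 0.0508
```

Run:
```python
from h import *
go((.8,.0,.3))
```

```text
t 11.45 q [ 5.200e+00  1.020e+01  7.070e+01  1.305e+02 -1.000e-01  9.010e+01] ee [0.4434 0.0402 0.6399] x [ 0.342  0.03  -0.939] y [0.935 0.084 0.344] F [ 0.7 -0.5  0.2] op 0.0508
shift [0.4401 0.2133 0.0715] roll 0.0
```

{"api": "apply_moves", "payload": {
  "commands": [
    [-0.62, -0.33, 0, 0, 0.2],
    [-0.62, -0.33, 0, 0, 0.2],
    [-0.62, -0.33, 0, 0, 0.2],
    [-0.62, -0.33, 0, 0, 0.2]
  ]
}}

```text
time: 11.85
ee_pos: [0.402, 0.0364, 0.6754]
tcp_rot: [90.0, 65.1, 5.1]
wrist_force: [-0.5, 0.8, 0.5]
opening: 0.0515
```

{"api": "apply_moves", "payload": {
  "commands": [
    [-0.62, -0.33, 0, 0, 0.2],
    [-0.62, -0.33, 0, 0, 0.2],
    [-0.62, -0.33, 0, 0, 0.2],
    [-0.62, -0.33, 0, 0, 0.2]
  ]
}}

```text
time: 12.25
ee_pos: [0.3578, 0.0323, 0.7073]
tcp_rot: [90.0, 60.3, 5.1]
wrist_force: [0.2, 0.2, 0.8]
opening: 0.0515
```

{"api": "apply_moves", "payload": {
  "commands": [
    [-0.62, -0.33, 0, 0, 0.2],
    [-0.62, -0.33, 0, 0, 0.2],
    [-0.62, -0.33, 0, 0, 0.2],
    [-0.62, -0.33, 0, 0, 0.2]
  ]
}}

```text
time: 12.65
ee_pos: [0.311, 0.0279, 0.7353]
tcp_rot: [90.0, 55.5, 5.1]
wrist_force: [-0.3, 1.3, 0.0]
opening: 0.0514
```

{"api": "apply_moves", "payload": {
  "commands": [
    [-0.62, -0.33, 0, 0, 0.2],
    [-0.62, -0.33, 0, 0, 0.2],
    [-0.62, -0.33, 0, 0, 0.2],
    [-0.62, -0.33, 0, 0, 0.2]
  ]
}}

```text
time: 13.05
ee_pos: [0.2581, 0.041, 0.7671]
tcp_rot: [88.8, 48.6, 3.4]
wrist_force: [0.6, -0.0, 0.8]
opening: 0.0512
```

Run:
```python
from h import *
p=np.load("fk.npy")
# feasibility: wrist pos for tool az 5deg, pitch phi, given TCP
def ik(T,phi,az=5):
    a=np.radians(az);f=np.radians(phi)
    n=np.array([np.cos(f)*np.cos(a),np.cos(f)*np.sin(a),-np.sin(f)])
    w=np.array(T)-p[4]*n;r=np.hypot(w[0],w[1])-p[0];z=w[2]-p[1];d=np.hypot(r,z)
    if d>p[2]+p[3]: return "far"
    c=np.degrees(np.arccos((p[2]**2+p[3]**2-d*d)/(2*p[2]*p[3])));j3=c-94
    el=np.degrees(np.arctan2(z,r)+np.arccos((p[2]**2+d*d-p[3]**2)/(2*p[2]*d)));j2=90-el
    return "wrist",np.round(w,3),"j1",round(np.degrees(np.arctan2(w[1],w[0]))),"j2",round(j2),"j3",round(j3),"j4~",round(phi-j2+j3)
for ph in (35,40,45):
  for T in [(.585,.2,.083),(.45,-.1,.2),(.45,-.1,.28),(.56,-.43,.25)]: print(ph,T,ik(T,ph))
go((.8,.0,.3))
```

```text
35 (0.585, 0.2, 0.083) ('wrist', array([0.236, 0.169, 0.328]), 'j1', 36, 'j2', -26, 'j3', -54, 'j4~', 8)
35 (0.45, -0.1, 0.2) ('wrist', array([ 0.101, -0.131,  0.445]), 'j1', -52, 'j2', -57, 'j3', -55, 'j4~', 37)
35 (0.45, -0.1, 0.28) ('wrist', array([ 0.101, -0.131,  0.525]), 'j1', -52, 'j2', -54, 'j3', -45, 'j4~', 45)
35 (0.56, -0.43, 0.25) ('wrist', array([ 0.211, -0.461,  0.495]), 'j1', -65, 'j2', -1, 'j3', -14, 'j4~', 22)
40 (0.585, 0.2, 0.083) ('wrist', array([0.258, 0.171, 0.358]), 'j1', 34, 'j2', -25, 'j3', -49, 'j4~', 16)
40 (0.45, -0.1, 0.2) ('wrist', array([ 0.123, -0.129,  0.475]), 'j1', -46, 'j2', -54, 'j3', -50, 'j4~', 43)
40 (0.45, -0.1, 0.28) ('wrist', array([ 0.123, -0.129,  0.555]), 'j1', -46, 'j2', -51, 'j3', -40, 'j4~', 51)
40 (0.56, -0.43, 0.25) ('wrist', array([ 0.233, -0.459,  0.525]), 'j1', -63, 'j2', 0, 'j3', -10, 'j4~', 30)
45 (0.585, 0.2, 0.083) ('wrist', array([0.284, 0.174, 0.386]), 'j1', 31, 'j2', -23, 'j3', -45, 'j4~', 23)
45 (0.45, -0.1, 0.2) ('wrist', array([ 0.149, -0.126,  0.503]), 'j1', -40, 'j2', -50, 'j3', -46, 'j4~', 49)
45 (0.45, -0.1, 0.28) ('wrist', array([ 0.149, -0.126,  0.583]), 'j1', -40, 'j2', -47, 'j3', -36, 'j4~', 56)
45 (0.56, -0.43, 0.25) ('wrist', array([ 0.259, -0.456,  0.553]), 'j1', -60, 'j2', 1, 'j3', -6, 'j4~', 38)
t 13.05 q [ 23.1  -9.5  70.7 130.5 -12.8 103.7] ee [0.2581 0.041  0.7671] x [ 0.66  0.04 -0.75] y [0.747 0.066 0.661] F [ 0.6 -0.   0.8] op 0.0512
shift [0.7065 0.0932 0.0755] roll 0.0
```

Run:
```python
from h import *
go((.5225,.1986,.144));go((.45,.1,.40))
```

```text
t 13.05 q [ 23.1  -9.5  70.7 130.5 -12.8 103.7] ee [0.2581 0.041  0.7671] x [ 0.66  0.04 -0.75] y [0.747 0.066 0.661] F [ 0.6 -0.   0.8] op 0.0512
shift [ 0.6481 -0.2041 -0.1459] roll 0.0
t 13.05 q [ 23.1  -9.5  70.7 130.5 -12.8 103.7] ee [0.2581 0.041  0.7671] x [ 0.66  0.04 -0.75] y [0.747 0.066 0.661] F [ 0.6 -0.   0.8] op 0.0512
shift [ 0.4043 -0.0955 -0.0494] roll 0.0
```

{"api": "apply_moves", "payload": {
  "commands": [
    [0.05, -0.0118, -0.006, 0, 0.2],
    [0.1, -0.0236, -0.012, 0, 0.2],
    [0.404, -0.0955, -0.049, -1.5708, 0.2],
    [0.404, -0.0955, -0.049, -1.5708, 0.2],
    [0.404, -0.0955, -0.049, -1.5708, 0.2],
    [0.404, -0.0955, -0.049, -1.5708, 0.2],
    [0.404, -0.0955, -0.049, -1.5708, 0.2],
    [0.404, -0.0955, -0.049, -1.5708, 0.2],
    [0.404, -0.0955, -0.049, -1.5708, 0.2],
    [0.404, -0.0955, -0.049, -1.5708, 0.2],
    [0.404, -0.0955, -0.049, -1.5708, 0.2],
    [0.404, -0.0955, -0.049, -1.5708, 0.2]
  ]
}}

```text
time: 14.25
ee_pos: [0.4499, 0.0996, 0.3966]
tcp_rot: [6.1, 48.9, 3.3]
wrist_force: [0.0, 0.7, 1.4]
opening: 0.0515
```

Run:
```python
from h import *
go((.5225,.1986,.144))
```

```text
t 14.25 q [ 18.6 -40.9 -16.9  73.9 -10.   17.8] ee [0.4499 0.0996 0.3966] x [ 0.657  0.038 -0.753] y [0.022 0.997 0.07 ] F [0.  0.7 1.4] op 0.0515
shift [ 0.2417  0.0826 -0.1167] roll 0.0
```

{"api": "apply_moves", "payload": {
  "commands": [
    [0.242, 0.0826, -0.1167, -0.107, 0.4],
    [0.242, 0.0826, -0.1167, -0.107, 0.4],
    [0.242, 0.0826, -0.1167, -0.107, 0.4],
    [0.242, 0.0826, -0.1167, -0.107, 0.4],
    [0.242, 0.0826, -0.1167, -0.107, 0.4],
    [0.242, 0.0826, -0.1167, -0.107, 0.4],
    [0.242, 0.0826, -0.1167, -0.107, 0.4],
    [0.242, 0.0826, -0.1167, -0.107, 0.4]
  ]
}}

```text
time: 15.05
ee_pos: [0.5224, 0.1985, 0.1434]
tcp_rot: [-0.1, 48.9, 3.3]
wrist_force: [0.4, 0.6, 1.1]
opening: 0.0598
```

Run:
```python
from h import *
from workcell import cams
go((.5885,.2026,.0688))
d=cams.camera("side");f=d["frame"];cv2.imwrite("pics/s4.png",cv2.resize(f[150:340,180:420],None,fx=3,fy=3,interpolation=2))
H=cv2.cvtColor(f,cv2.COLOR_BGR2HSV);h,s,v=[H[...,i].astype(int) for i in range(3)];W=cloud(d)
m=((h<8)|(h>172))&(s>110)&(W[...,2]>.06)&(W[...,2]<.11)&(W[...,1]>.1)&(W[...,1]<.35)&(W[...,0]>.4)
p=W[m];print(len(p),np.round(np.nanmedian(p,0),4),np.round(np.nanpercentile(p,[3,97],0),4))
```

```text
t 15.05 q [ 29.2 -32.  -40.9  43.1 -16.7  20.1] ee [0.5224 0.1985 0.1434] x [ 0.656  0.038 -0.754] y [-0.059  0.998 -0.001] F [0.4 0.6 1.1] op 0.0598
shift [0.0997 0.0003 0.001 ] roll 0.0
349 [0.5904 0.2073 0.0915] [[0.5368 0.1941 0.0732]
 [0.6492 0.2155 0.1002]]
```

View pics/s4.png

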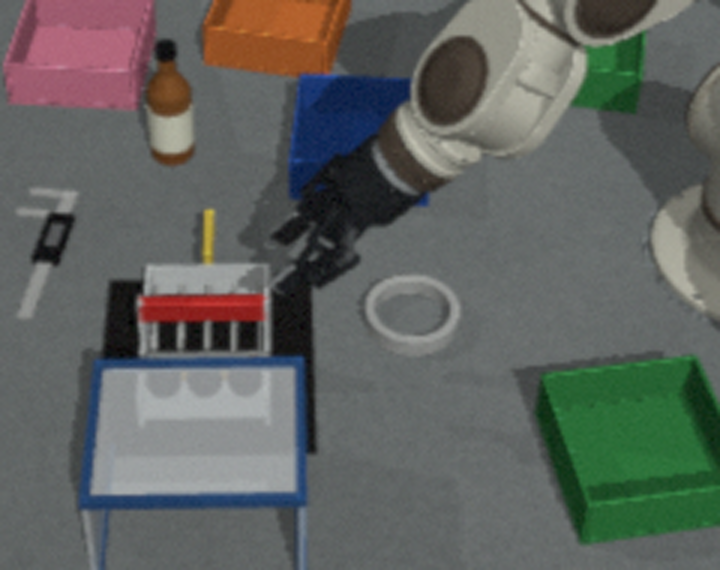

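The gripper points down at 49° toward the red bar's near end, in line with it at picture (200,307). Advancing and gripping.

{"api": "apply_moves", "payload": {
  "commands": [
    [0.04, 0.0005, 0, 0, 0.4],
    [0.08, 0.0005, 0.001, 0, 0.4],
    [0.1, 0.0005, 0.001, 0, 0.4],
    [0.1, 0.0005, 0.001, 0, 0.4],
    [0.1, 0.0005, 0.001, 0, -1],
    [0.1, 0.0005, 0.001, 0, -1],
    [0.1, 0.0005, 0.001, 0, -1],
    [0.1, 0.0005, 0.001, 0, -1],
    [0.1, 0.0005, 0.001, 0, -1],
    [0.1, 0.0005, 0.001, 0, -1]
  ],
  "newtons": 100
}}

```text
time: 16.1
ee_pos: [0.5901, 0.2032, 0.0733]
tcp_rot: [0.1, 48.6, 3.4]
wrist_force: [-7.5, -3.0, 10.0]
opening: 0.0126
```

Run:
```python
from h import *
go((.5885,.2026,.24));go((.457,-.145,.26))
```

```text
t 16.1 q [ 25.5 -19.7 -41.2  29.3 -14.4  17.1] ee [0.5901 0.2032 0.0733] x [ 0.66   0.039 -0.75 ] y [-0.058  0.998  0.001] F [-7.5 -3.  10. ] op 0.0126
shift [-0.1261 -0.0004  0.109 ] roll 0.0
t 16.1 q [ 25.5 -19.7 -41.2  29.3 -14.4  17.1] ee [0.5901 0.2032 0.0733] x [ 0.66   0.039 -0.75 ] y [-0.058  0.998  0.001] F [-7.5 -3.  10. ] op 0.0126
shift [-0.2415 -0.3397  0.0089] roll 0.0
```

{"api": "apply_moves", "payload": {
  "commands": [
    [-0.004, 0, 0.0033, 0, -1],
    [-0.011, 0, 0.01, 0, -1],
    [-0.0225, 0, 0.02, 0, -1],
    [-0.0375, 0, 0.033, 0, -1],
    [-0.0525, 0, 0.046, 0, -1],
    [-0.0675, 0, 0.0595, 0, -1],
    [-0.0825, 0, 0.0727, 0, -1],
    [-0.0975, 0, 0.086, 0, -1],
    [-0.109, 0, 0.096, 0, -1],
    [-0.118, 0, 0.104, 0, -1],
    [-0.123, 0, 0.1084, 0, -1],
    [-0.125, 0, 0.11, 0, -1]
  ]
}}

```text
time: 17.3
ee_pos: [0.59, 0.2031, 0.2402]
tcp_rot: [0.1, 48.6, 3.4]
wrist_force: [-0.1, 0.6, -7.0]
opening: 0.0123
```

Run:
```python
from h import *
from workcell import cams
go((.457,-.145,.25));
d=cams.camera("side");f=d["frame"];cv2.imwrite("pics/s5.png",cv2.resize(f[150:340,180:420],None,fx=3,fy=3,interpolation=2))
```

```text
t 17.3 q [ 25.5 -23.2 -25.   49.  -14.4  17.1] ee [0.59   0.2031 0.2402] x [ 0.66   0.039 -0.75 ] y [-0.058  0.998  0.001] F [-0.1  0.6 -7. ] op 0.0123
shift [-0.1088 -0.3398 -0.108 ] roll 0.0
```

View pics/s5.png

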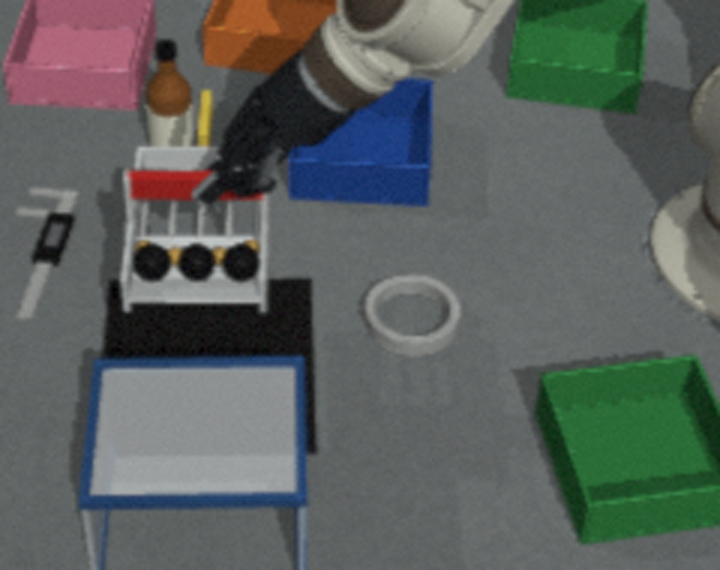

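{"api": "apply_moves", "payload": {
  "commands": [
    [-0.0015, -0.0046, -0.0015, 0, -1],
    [-0.0047, -0.0146, -0.0046, 0, -1],
    [-0.0097, -0.0302, -0.0096, 0, -1],
    [-0.0162, -0.0506, -0.0161, 0, -1],
    [-0.0235, -0.0734, -0.0233, 0, -1],
    [-0.0309, -0.0965, -0.0307, 0, -1],
    [-0.0376, -0.1176, -0.0374, 0, -1],
    [-0.0432, -0.1349, -0.0429, 0, -1],
    [-0.0477, -0.1488, -0.0473, 0, -1],
    [-0.0509, -0.159, -0.0505, 0, -1],
    [-0.0529, -0.1651, -0.0525, 0, -1],
    [-0.0544, -0.1699, -0.054, 0, -1]
  ]
}}

```text
time: 18.55
ee_pos: [0.5232, 0.0284, 0.2447]
tcp_rot: [0.1, 48.6, 3.4]
wrist_force: [0.8, 0.8, -6.3]
opening: 0.0129
```

{"api": "apply_moves", "payload": {
  "commands": [
    [-0.0015, -0.0046, -0.0015, 0, -1],
    [-0.0047, -0.0146, -0.0046, 0, -1],
    [-0.0097, -0.0302, -0.0096, 0, -1],
    [-0.0162, -0.0506, -0.0161, 0, -1],
    [-0.0235, -0.0734, -0.0233, 0, -1],
    [-0.0309, -0.0965, -0.0307, 0, -1],
    [-0.0376, -0.1176, -0.0374, 0, -1],
    [-0.0432, -0.1349, -0.0429, 0, -1],
    [-0.0477, -0.1488, -0.0473, 0, -1],
    [-0.0509, -0.159, -0.0505, 0, -1],
    [-0.0529, -0.1651, -0.0525, 0, -1],
    [-0.0544, -0.1699, -0.054, 0, -1]
  ]
}}

```text
time: 19.75
ee_pos: [0.4565, -0.146, 0.2497]
tcp_rot: [0.1, 48.6, 3.3]
wrist_force: [0.4, 0.0, -6.7]
opening: 0.013
```

```bash
cat >> h.py <<'E'
H_IN_TOOL=None
def tray():
    """handle pose from tool: level-grasp reference R0,tray axes; returns handle, tray x, tray z"""
    from workcell import bot
    o=bot.get_obs();R=rot(o)
    R0=Ro.from_euler('xyz',[0.1,48.6,3.4],degrees=True).as_matrix()
    hp=R0.T@(np.array([.591,.2032,.083])-np.array([.5901,.2032,.0733]))
    a=np.radians(94.2);T0=np.array([[np.cos(a),-np.sin(a),0],[np.sin(a),np.cos(a),0],[0,0,1]])
    return o["ee_pos"]+R@hp, R@R0.T@T0
def pts():
    h,T=tray()
    for n,v in dict(handle=(0,0,0),slot_start=(-15,0,-68),slots=(-52,0,-68),slotend_l=(-98,50,-68),slotend_r=(-98,-50,-68),tabtip=(-172,0,-55),lip=(82,0,-65),lip_l=(82,50,-65),lip_r=(82,-50,-65)).items():
        print(n,np.round((h+T@(np.array(v)/1000))*1000).astype(int),end="; ")
    g=T.T@np.array([0,0,-1]);print("\ngrav slope x %.1f lat %.1f"%(np.degrees(np.arctan2(g[0],-g[2])),np.degrees(np.arctan2(g[1],-g[2]))))
E
python3 - <<'E'
from h import *
go((.457,-.145,.25));pts()
E
```

```text
t 19.75 q [-30.3 -42.3 -34.2  61.9  21.5 -26.5] ee [ 0.4565 -0.146   0.2497] x [ 0.66   0.038 -0.75 ] y [-0.057  0.998  0.001] F [ 0.4  0.  -6.7] op 0.013
shift [0.0001 0.001  0.0006] roll 0.0
handle [ 457 -146  259]; slot_start [ 458 -161  191]; slots [ 461 -198  191]; slotend_l [ 415 -247  191]; slotend_r [ 514 -240  191]; tabtip [ 470 -318  204]; lip [451 -64 194]; lip_l [402 -68 194]; lip_r [501 -61 194]; 
grav slope x 0.0 lat -0.0
```

Run:
```python
from h import *
import h as hh
h,T=tray()
from workcell import bot
o=bot.get_obs();R=rot(o);n=R[:,0];c=o["ee_pos"]
for r in (15,30,45,60,70,-85):
    Q=Ro.from_rotvec(np.radians(r)*n).as_matrix();H=c+Q@(h-c);TT=Q@T
    print(r,{k:tuple(np.round((H+TT@(np.array(v)/1000)-c)*1000).astype(int)) for k,v in dict(ss=(-15,0,-68),sl=(-52,0,-68),sel=(-98,50,-68),ser=(-98,-50,-68),cl=(-102,65,-83),cr=(-102,-65,-83),tab=(-172,0,-58),lip=(82,0,-65),ll=(82,65,-65),lr=(82,-65,-65)).items()})
    g=TT.T@np.array([0,0,-1]);print("slope x %.1f lat %.1f"%(np.degrees(np.arctan2(g[0],-g[2])),np.degrees(np.arctan2(g[1],-g[2]))))
```

```text
15 {'ss': (np.int64(-1), np.int64(-5), np.int64(-60)), 'sl': (np.int64(-5), np.int64(-41), np.int64(-66)), 'sel': (np.int64(-60), np.int64(-80), np.int64(-73)), 'ser': (np.int64(39), np.int64(-92), np.int64(-75)), 'cl': (np.int64(-76), np.int64(-79), np.int64(-89)), 'cr': (np.int64(53), np.int64(-95), np.int64(-91)), 'tab': (np.int64(-20), np.int64(-160), np.int64(-77)), 'lip': (np.int64(11), np.int64(89), np.int64(-40)), 'll': (np.int64(-53), np.int64(97), np.int64(-40)), 'lr': (np.int64(76), np.int64(81), np.int64(-41))}
slope x -9.8 lat -0.9
30 {'ss': (np.int64(-1), np.int64(6), np.int64(-60)), 'sl': (np.int64(-13), np.int64(-27), np.int64(-72)), 'sel': (np.int64(-74), np.int64(-53), np.int64(-84)), 'ser': (np.int64(21), np.int64(-84), np.int64(-91)), 'cl': (np.int64(-89), np.int64(-47), np.int64(-99)), 'cr': (np.int64(34), np.int64(-87), np.int64(-107)), 'tab': (np.int64(-50), np.int64(-137), np.int64(-103)), 'lip': (np.int64(29), np.int64(91), np.int64(-25)), 'll': (np.int64(-33), np.int64(111), np.int64(-21)), 'lr': (np.int64(91), np.int64(71), np.int64(-29))}
slope x -19.4 lat
[... 1509 characters left out ...]
p.int64(67), np.int64(12)), 'll': (np.int64(28), np.int64(110), np.int64(32)), 'lr': (np.int64(116), np.int64(24), np.int64(-9))}
slope x -41.3 lat -24.0
-85 {'ss': (np.int64(40), np.int64(-37), np.int64(-26)), 'sl': (np.int64(68), np.int64(-38), np.int64(-1)), 'sel': (np.int64(82), np.int64(-78), np.int64(52)), 'ser': (np.int64(125), np.int64(-1), np.int64(5)), 'cl': (np.int64(86), np.int64(-99), np.int64(52)), 'cr': (np.int64(142), np.int64(1), np.int64(-8)), 'tab': (np.int64(154), np.int64(-35), np.int64(83)), 'lip': (np.int64(-35), np.int64(-32), np.int64(-87)), 'll': (np.int64(-63), np.int64(-82), np.int64(-57)), 'lr': (np.int64(-7), np.int64(19), np.int64(-117))}
slope x 47.3 lat -37.6
```

{"api": "apply_moves", "payload": {
  "commands": [
    [0.002, 0.002, 0, 0.03, -1],
    [0.004, 0.004, -0.001, 0.07, -1],
    [0.006, 0.006, -0.001, 0.12, -1],
    [0.008, 0.008, -0.002, 0.17, -1],
    [0.01, 0.01, -0.002, 0.22, -1],
    [0.012, 0.012, -0.003, 0.27, -1],
    [0.014, 0.014, -0.003, 0.32, -1],
    [0.016, 0.016, -0.004, 0.37, -1],
    [0.018, 0.018, -0.004, 0.42, -1],
    [0.02, 0.019, -0.005, 0.46, -1],
    [0.022, 0.019, -0.005, 0.5, -1],
    [0.022, 0.019, -0.005, 0.52, -1]
  ]
}}

```text
time: 20.95
ee_pos: [0.4664, -0.1259, 0.2297]
tcp_rot: [29.9, 48.6, 3.4]
wrist_force: [0.1, -0.2, -6.7]
opening: 0.0126
```

Run:
```python
from h import *
go((.467,-.140,.213));pts()
```

```text
t 20.95 q [-26.2 -43.5 -37.1  58.9  19.1   6.8] ee [ 0.4664 -0.1259  0.2297] x [ 0.66   0.039 -0.751] y [0.323 0.887 0.33 ] F [ 0.1 -0.2 -6.7] op 0.0126
shift [ 0.0124 -0.0178 -0.0026] roll 0.0
handle [ 467 -129  239]; slot_start [ 465 -120  170]; slots [ 454 -153  158]; slotend_l [ 392 -179  145]; slotend_r [ 487 -210  139]; tabtip [ 416 -265  130]; lip [495 -35 205]; lip_l [447 -19 208]; lip_r [543 -50 201]; 
grav slope x -19.3 lat -3.8
```

{"api": "apply_moves", "payload": {
  "commands": [
    [0.001, -0.002, 0, 0.03, -1],
    [0.003, -0.004, 0, 0.07, -1],
    [0.005, -0.006, -0.001, 0.12, -1],
    [0.006, -0.008, -0.001, 0.17, -1],
    [0.007, -0.01, -0.001, 0.22, -1],
    [0.008, -0.012, -0.002, 0.27, -1],
    [0.009, -0.014, -0.002, 0.32, -1],
    [0.01, -0.015, -0.002, 0.37, -1],
    [0.011, -0.016, -0.0025, 0.42, -1],
    [0.012, -0.017, -0.0025, 0.46, -1],
    [0.012, -0.018, -0.0025, 0.5, -1],
    [0.012, -0.018, -0.0025, 0.52, -1]
  ]
}}

```text
time: 22.15
ee_pos: [0.4668, -0.1404, 0.2134]
tcp_rot: [59.8, 48.6, 3.4]
wrist_force: [0.4, -1.2, -5.1]
opening: 0.0125
```

```bash
cat > look.py <<'E'
from h import *
from workcell import cams
import sys
def brass(tag,crop):
    for c in ("top","side"):
        d=cams.camera(c);f=d["frame"];H=cv2.cvtColor(f,cv2.COLOR_BGR2HSV);W=cloud(d)
        h,s,v=[H[...,i].astype(int) for i in range(3)]
        m=((h>14)&(h<32)&(s>90)&(v>60)).astype(np.uint8)
        k,l,st,ce=cv2.connectedComponentsWithStats(m)
        print(c,"brass:",[(st[i,4],np.round(np.nanmedian(W[l==i],0),3).tolist()) for i in range(1,k) if st[i,4]>=4 and np.nanmedian(W[l==i],0)[0]<.9])
        m=((v<60)&(s<90)&(W[...,2]>.015)&(W[...,0]>.2)).astype(np.uint8);k,l,st,ce=cv2.connectedComponentsWithStats(m)
        print(c,"black:",[(st[i,4],np.round(np.nanmedian(W[l==i],0),3).tolist()) for i in range(1,k) if 30<st[i,4]<300])
        cv2.imwrite(f"pics/{c}_{tag}_full.png",f)
    a=cv2.imread(f"pics/top_{tag}_full.png")[130:280,270:470];b=cv2.imread(f"pics/side_{tag}_full.png")[120:270,200:400]
    cv2.imwrite(f"pics/{tag}.png",cv2.resize(np.hstack([a,b]),None,fx=2,fy=2,interpolation=2))
if len(sys.argv)>1: brass(sys.argv[1],None)
E
python3 - <<'E'
from h import *
go((.467,-.140,.213));pts()
E
python3 look.py p1
```

```text
t 22.15 q [-28.5 -42.5 -38.4  57.3  20.5  34.8] ee [ 0.4668 -0.1404  0.2134] x [ 0.66   0.039 -0.75 ] y [0.618 0.54  0.571] F [ 0.4 -1.2 -5.1] op 0.0125
shift [ 0.0004  0.0001 -0.0004] roll 0.0
handle [ 465 -147  221]; slot_start [ 471 -115  159]; slots [ 448 -135  138]; slotend_l [ 382 -131  123]; slotend_r [ 459 -191   99]; tabtip [ 373 -209   79]; lip [529 -64 217]; lip_l [491 -34 229]; lip_r [567 -93 205]; 
grav slope x -36.2 lat -16.9
top brass: [(np.int32(125), [0.878, 0.45, 0.037]), (np.int32(1986), [0.847, -1.132, -0.407]), (np.int32(47), [0.771, 0.677, 0.02]), (np.int32(40), [0.716, 0.641, 0.023]), (np.int32(188), [0.66, -0.117, 0.106]), (np.int32(56), [0.684, 0.697, 0.023]), (np.int32(2131), [0.574, -0.375, 0.006]), (np.int32(1235), [0.49, -0.548, 0.07]), (np.int32(6), [0.489, -0.327, 0.016]), (np.int32(12), [0.476, -0.425, 0.055]), (np.int32(4), [0.444, -0.145, 0.021]), (np.int32(14), [0.43, -0.134, 0.025])]
top black: [(np.int32(70), [0.889, 0.426, 0.035]), (np.int32(72), [0.86, 0.469, 0.035]), (np.int32(59), [0.791, 0.672, 0.024]), (np.int32(74), [0.721, 0.617, 0.025]), 
[... 328 characters left out ...]
 -0.59]), (np.int32(123), [-0.594, -1.241, -0.588]), (np.int32(209), [-0.579, -0.763, -0.207]), (np.int32(60), [0.388, -0.2, 0.118]), (np.int32(11), [0.509, -0.161, 0.019]), (np.int32(14), [0.474, -0.149, 0.02]), (np.int32(28), [0.438, -0.134, 0.02]), (np.int32(4), [0.687, -0.104, 0.014]), (np.int32(67), [-0.593, -0.698, -0.59]), (np.int32(323), [-0.692, -0.52, -0.591]), (np.int32(94), [0.719, 0.642, 0.022]), (np.int32(101), [0.773, 0.682, 0.022]), (np.int32(15), [0.681, 0.695, 0.025])]
side black: [(np.int32(43), [0.669, -0.119, 0.157]), (np.int32(60), [0.897, 0.429, 0.036]), (np.int32(142), [0.864, 0.474, 0.033]), (np.int32(89), [0.72, 0.624, 0.025]), (np.int32(99), [0.789, 0.668, 0.025])]
```

View pics/p1.png

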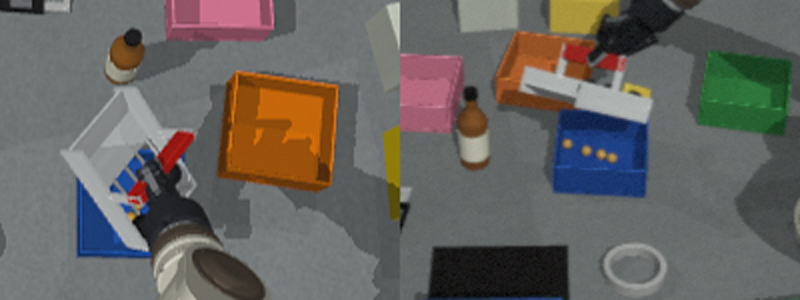

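Four brass balls lie in the blue bin (right half, about x 568–612, y 144–158) and no brass shows elsewhere. I'll go partly back with the tilt and compute the pour path over the orange bin.

{"api": "apply_moves", "payload": {
  "commands": [
    [-0.005, 0, 0, -0.02, -1],
    [-0.01, 0, 0, -0.06, -1],
    [-0.018, 0, 0, -0.11, -1],
    [-0.026, 0, 0, -0.16, -1],
    [-0.034, 0, 0, -0.22, -1],
    [-0.042, 0, 0, -0.28, -1],
    [-0.048, 0, 0, -0.34, -1],
    [-0.053, 0, 0, -0.4, -1],
    [-0.057, 0, 0, -0.45, -1],
    [-0.06, 0, 0, -0.48, -1],
    [-0.061, 0, 0, -0.5, -1],
    [-0.062, 0, 0, -0.5, -1]
  ]
}}

```text
time: 23.45
ee_pos: [0.4259, -0.1428, 0.2603]
tcp_rot: [31.0, 48.6, 3.4]
wrist_force: [0.1, -0.4, -5.5]
opening: 0.0126
```

Run:
```python
from h import *
from workcell import bot
h,T=tray();o=bot.get_obs();R=rot(o);n=R[:,0];c=o["ee_pos"];r0=o["tcp_rot"][0]
pts()
for r in (-15,-30,-45,-60,-75,-90):
    Q=Ro.from_rotvec(np.radians(r-r0)*n).as_matrix();H=c+Q@(h-c);TT=Q@T
    print(r,{k:(np.round((H+TT@(np.array(v)/1000)-c)*1000).astype(int)).tolist() for k,v in dict(lip=(82,0,-65),lL=(82,45,-65),lR=(82,-45,-65),uR=(82,-65,-83),tab=(-172,0,-40)).items()},"x'",np.round(TT[:,0],2))
    g=TT.T@np.array([0,0,-1]);print("slope x %.1f lat %.1f"%(np.degrees(np.arctan2(g[0],-g[2])),np.degrees(np.arctan2(g[1],-g[2]))))
go((.605,-.39,.26))
```

```text
handle [ 426 -146  269]; slot_start [ 425 -136  200]; slots [ 413 -169  188]; slotend_l [ 351 -194  175]; slotend_r [ 445 -226  169]; tabtip [ 374 -280  159]; lip [456 -52 236]; lip_l [409 -36 240]; lip_r [503 -68 233]; 
grav slope x -20.0 lat -4.0
-15 {'lip': [-19, 69, -69], 'lL': [-63, 57, -68], 'lR': [24, 80, -69], 'uR': [44, 83, -88], 'tab': [47, -168, 0]} x' [-0.27  0.95 -0.17]
slope x 9.9 lat -1.1
-30 {'lip': [-30, 51, -79], 'lL': [-71, 31, -76], 'lR': [10, 71, -82], 'uR': [29, 74, -101], 'tab': [79, -153, 28]} x' [-0.44  0.84 -0.33]
slope x 19.4 lat -4.3
-45 {'lip': [-37, 30, -87], 'lL': [-73, 3, -80], 'lR': [-2, 56, -93], 'uR': [17, 60, -112], 'tab': [106, -128, 54]} x' [-0.58  0.67 -0.47]
slope x 28.2 lat -9.9
-60 {'lip': [-40, 7, -90], 'lL': [-70, -25, -79], 'lR': [-10, 38, -102], 'uR': [8, 42, -121], 'tab': [128, -94, 74]} x' [-0.69  0.45 -0.57]
slope x 36.1 lat -18.2
-75 {'lip': [-38, -17, -90], 'lL': [-62, -51, -73], 'lR': [-14, 18, -107], 'uR': [3, 22, -126], 'tab': [141, -53, 88]} x' [-0.75  0.2  -0.63]
slope x 43.2 lat -29.2
-90 {'lip': [-32, -39, -85], 'lL': [-49, -74, -62], 'lR': [-15, -4, -108], 'uR': [3, 0, -128], 'tab': [146, -9, 95]} x' [-0.75 -0.06 -0.65]
slope x 49.3 lat -42.0
t 23.45 q [-32.9 -45.9 -34.3  66.1  23.    2.2] ee [ 0.4259 -0.1428  0.2603] x [ 0.66   0.039 -0.75 ] y [0.335 0.878 0.341] F [ 0.1 -0.4 -5.5] op 0.0126
shift [ 0.1089 -0.1571  0.238 ] roll 0.0
```

Run:
```python
from h import *
W=cloud(np.load("top0.npz"))
for x0 in np.arange(.4,.9,.1):
    print(round(x0,1),[(round(y0,2),round(float(np.nanpercentile(W[...,2][(W[...,0]>x0)&(W[...,0]<x0+.1)&(W[...,1]<y0)&(W[...,1]>y0-.08)],98)),3)) for y0 in np.arange(-.44,-.76,-.08) if ((W[...,0]>x0)&(W[...,0]<x0+.1)&(W[...,1]<y0)&(W[...,1]>y0-.08)).any()])
go((.61,-.445,.26))
```

```text
0.4 [(np.float64(-0.44), 0.005), (np.float64(-0.52), 0.086), (np.float64(-0.6), 0.087), (np.float64(-0.68), 0.087)]
0.5 [(np.float64(-0.44), 0.06), (np.float64(-0.52), 0.086), (np.float64(-0.6), 0.087), (np.float64(-0.68), 0.087)]
0.6 [(np.float64(-0.44), 0.058), (np.float64(-0.52), 0.083), (np.float64(-0.6), 0.086), (np.float64(-0.68), 0.084)]
0.7 [(np.float64(-0.44), 0.005), (np.float64(-0.52), 0.084), (np.float64(-0.6), 0.087), (np.float64(-0.68), 0.087)]
0.8 [(np.float64(-0.44), 0.005), (np.float64(-0.52), 0.005), (np.float64(-0.6), 0.006), (np.float64(-0.68), 0.006)]
t 23.45 q [-32.9 -45.9 -34.3  66.1  23.    2.2] ee [ 0.4259 -0.1428  0.2603] x [ 0.66   0.039 -0.75 ] y [0.335 0.878 0.341] F [ 0.1 -0.4 -5.5] op 0.0126
shift [ 0.1101 -0.2037  0.2676] roll 0.0
```

{"api": "apply_moves", "payload": {
  "commands": [
    [0.002, -0.004, 0.005, 0, -1],
    [0.008, -0.014, 0.019, 0, -1],
    [0.0165, -0.031, 0.04, 0, -1],
    [0.0286, -0.053, 0.07, 0, -1],
    [0.042, -0.0775, 0.102, 0, -1],
    [0.056, -0.104, 0.137, 0, -1],
    [0.0704, -0.1306, 0.1715, 0, -1],
    [0.0836, -0.155, 0.2037, 0, -1],
    [0.0946, -0.1754, 0.2305, 0, -1],
    [0.1023, -0.19, 0.249, 0, -1],
    [0.1078, -0.2, 0.2626, 0, -1],
    [0.11, -0.204, 0.268, 0, -1]
  ]
}}

```text
time: 24.65
ee_pos: [0.6108, -0.4472, 0.2581]
tcp_rot: [31.1, 48.7, 3.4]
wrist_force: [-0.0, 0.3, -5.2]
opening: 0.0124
```

Run:
```python
from h import *
go((.61,-.445,.215));pts()
```

```text
t 24.65 q [-47.3   4.6   2.8  59.1  30.7 -11.4] ee [ 0.6108 -0.4472  0.2581] x [ 0.659  0.039 -0.751] y [0.337 0.878 0.341] F [-0.   0.3 -5.2] op 0.0124
shift [ 0.0319 -0.013  -0.0259] roll 0.0
handle [ 611 -451  267]; slot_start [ 610 -441  198]; slots [ 598 -473  186]; slotend_l [ 536 -498  173]; slotend_r [ 630 -530  167]; tabtip [ 558 -584  157]; lip [ 641 -356  234]; lip_l [ 594 -340  238]; lip_r [ 688 -372  231]; 
grav slope x -20.0 lat -4.1
```

{"api": "apply_moves", "payload": {
  "commands": [
    [0.003, -0.001, -0.002, -0.08, -1],
    [0.006, -0.002, -0.005, -0.18, -1],
    [0.009, -0.004, -0.008, -0.28, -1],
    [0.012, -0.005, -0.01, -0.37, -1],
    [0.015, -0.006, -0.012, -0.45, -1],
    [0.018, -0.007, -0.014, -0.52, -1],
    [0.021, -0.009, -0.017, -0.56, -1],
    [0.024, -0.01, -0.019, -0.6, -1],
    [0.027, -0.011, -0.022, -0.63, -1],
    [0.03, -0.012, -0.024, -0.66, -1],
    [0.032, -0.013, -0.026, -0.69, -1],
    [0.032, -0.013, -0.026, -0.72, -1]
  ]
}}

```text
time: 25.85
ee_pos: [0.6098, -0.4448, 0.214]
tcp_rot: [-10.2, 48.7, 3.5]
wrist_force: [0.1, 0.1, -5.3]
opening: 0.0122
```

{"api": "apply_moves", "payload": {
  "commands": [
    [0, 0, 0, -0.02, -1],
    [0, 0, 0, -0.05, -1],
    [0, 0, 0, -0.08, -1],
    [0, 0, 0, -0.11, -1],
    [0, 0, 0, -0.14, -1],
    [0, 0, 0, -0.17, -1],
    [0, 0, 0, -0.2, -1],
    [0, 0, 0, -0.23, -1],
    [0, 0, 0, -0.26, -1],
    [0, 0, 0, -0.3, -1],
    [0, 0, 0, -0.34, -1],
    [0, 0, 0, -0.38, -1]
  ]
}}

```text
time: 27.05
ee_pos: [0.6101, -0.4449, 0.215]
tcp_rot: [-32.2, 48.7, 3.4]
wrist_force: [0.1, -0.1, -2.6]
opening: 0.0126
```

Run:
```python
from h import *
from workcell import cams
go((.605,-.436,.215));go((.607,-.415,.212));pts()
d=cams.camera("top");cv2.imwrite("pics/t6.png",cv2.resize(d["frame"][120:270,330:480],None,fx=3,fy=3,interpolation=2))
```

```text
t 27.05 q [-47.2   4.3  -2.3  54.2  30.7 -74.6] ee [ 0.6101 -0.4449  0.215 ] x [ 0.659  0.039 -0.751] y [-0.449  0.821 -0.352] F [ 0.1 -0.1 -2.6] op 0.0126
shift [-0.003   0.0096  0.002 ] roll 0.0
t 27.05 q [-47.2   4.3  -2.3  54.2  30.7 -74.6] ee [ 0.6101 -0.4449  0.215 ] x [ 0.659  0.039 -0.751] y [-0.449  0.821 -0.352] F [ 0.1 -0.1 -2.6] op 0.0126
shift [0.0014 0.027  0.0135] roll 0.0
handle [ 610 -441  224]; slot_start [ 623 -477  166]; slots [ 641 -507  179]; slotend_l [ 618 -568  199]; slotend_r [ 706 -521  191]; tabtip [ 695 -600  233]; lip [ 578 -397  135]; lip_l [ 534 -420  139]; lip_r [ 622 -374  130]; 
grav slope x 20.7 lat -5.1
```

View pics/t6.png

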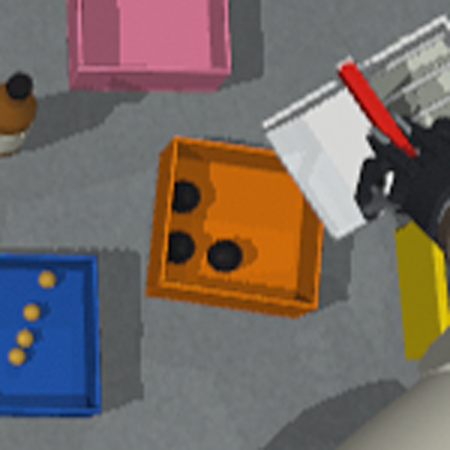

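All three black balls are in the orange bin at about (185,195), (180,247) and (225,255). The four brass balls are in the blue bin and the tray is empty. I'll level it and carry it back.

Run:
```python
from h import *
go((.59,-.40,.32));go((.59,.2032,.30))
```

```text
t 27.1 q [-47.2   4.3  -2.3  54.2  30.7 -74.8] ee [ 0.6101 -0.4449  0.215 ] x [ 0.659  0.039 -0.751] y [-0.451  0.82  -0.353] F [-0.1 -0.4 -2.7] op 0.0126
shift [-0.0903  0.0088  0.0722] roll 0.0
t 27.1 q [-47.2   4.3  -2.3  54.2  30.7 -74.8] ee [ 0.6101 -0.4449  0.215 ] x [ 0.659  0.039 -0.751] y [-0.451  0.82  -0.353] F [-0.1 -0.4 -2.7] op 0.0126
shift [-0.0516  0.5104  0.4056] roll 0.0
```

{"api": "apply_moves", "payload": {
  "commands": [
    [-0.02, 0.002, 0.016, 0.05, -1],
    [-0.05, 0.005, 0.04, 0.14, -1],
    [-0.08, 0.008, 0.064, 0.24, -1],
    [-0.09, 0.009, 0.072, 0.34, -1],
    [-0.09, 0.009, 0.072, 0.44, -1],
    [-0.09, 0.009, 0.072, 0.52, -1],
    [-0.09, 0.009, 0.072, 0.565, -1],
    [-0.09, 0.009, 0.072, 0.565, -1]
  ]
}}

```text
time: 27.9
ee_pos: [0.5901, -0.4, 0.3204]
tcp_rot: [0.0, 48.6, 3.4]
wrist_force: [0.1, -0.0, -3.3]
opening: 0.0124
```

Run:
```python
from h import *
go((.5905,.203,.28));print(tray()[1][:,2])
```

```text
t 27.9 q [-45.6  -1.5   3.2  64.7  29.9 -40.8] ee [ 0.5901 -0.4     0.3204] x [ 0.66   0.039 -0.75 ] y [-0.058  0.998  0.   ] F [ 0.1 -0.  -3.3] op 0.0124
shift [ 5.400e-02  6.019e-01 -1.000e-04] roll 0.0
[-1.11526340e-04  9.13545338e-04  9.99999576e-01]
```

{"api": "apply_moves", "payload": {
  "commands": [
    [0.001, 0.012, 0, 0, -1],
    [0.003, 0.036, 0, 0, -1],
    [0.006, 0.072, 0, 0, -1],
    [0.01, 0.115, 0, 0, -1],
    [0.014, 0.16, 0, 0, -1],
    [0.018, 0.205, 0, 0, -1],
    [0.022, 0.25, 0, 0, -1],
    [0.025, 0.285, 0, 0, -1],
    [0.028, 0.31, 0, 0, -1],
    [0.029, 0.326, 0, 0, -1],
    [0.03, 0.335, 0, 0, -1],
    [0.03, 0.337, 0, 0, -1]
  ]
}}

```text
time: 29.1
ee_pos: [0.59, -0.0612, 0.2982]
tcp_rot: [-0.0, 48.6, 3.5]
wrist_force: [0.2, -1.1, -3.3]
opening: 0.0126
```

{"api": "apply_moves", "payload": {
  "commands": [
    [0.001, 0.01, 0, 0, -1],
    [0.003, 0.03, 0, 0, -1],
    [0.006, 0.06, 0, 0, -1],
    [0.009, 0.095, 0, 0, -1],
    [0.013, 0.135, 0, 0, -1],
    [0.016, 0.175, 0, 0, -1],
    [0.019, 0.208, 0, 0, -1],
    [0.022, 0.234, 0, 0, -1],
    [0.023, 0.25, 0, 0, -1],
    [0.024, 0.26, 0, 0, -1],
    [0.024, 0.265, 0, 0, -1],
    [0.024, 0.265, 0, 0, -1]
  ]
}}

```text
time: 30.3
ee_pos: [0.5899, 0.2043, 0.2802]
tcp_rot: [-0.0, 48.6, 3.5]
wrist_force: [1.0, 0.3, -2.2]
opening: 0.0125
```

Run:
```python
from h import *
go((.592,.203,.082));print(tray()[1][:,2])
```

```text
t 30.3 q [ 25.6 -22.8 -20.3  53.2 -14.5  17. ] ee [0.5899 0.2043 0.2802] x [ 0.661  0.04  -0.75 ] y [-0.061  0.998 -0.   ] F [ 1.   0.3 -2.2] op 0.0125
shift [ 0.1499 -0.0014 -0.1297] roll 0.0
[-6.48570052e-04  1.22559900e-03  9.99999039e-01]
```

{"api": "apply_moves", "payload": {
  "commands": [
    [0.008, 0, -0.007, 0, -1],
    [0.023, 0, -0.02, 0, -1],
    [0.045, 0, -0.039, 0, -1],
    [0.068, -0.001, -0.059, 0, -1],
    [0.09, -0.001, -0.078, 0, -1],
    [0.11, -0.001, -0.095, 0, -1],
    [0.127, -0.001, -0.11, 0, -1],
    [0.139, -0.001, -0.12, 0, -1],
    [0.146, -0.001, -0.126, 0, -1],
    [0.149, -0.001, -0.129, 0, -1],
    [0.15, -0.001, -0.13, 0, -1]
  ]
}}

```text
time: 31.4
ee_pos: [0.5919, 0.203, 0.0817]
tcp_rot: [-0.0, 48.6, 3.4]
wrist_force: [0.1, 0.3, -2.6]
opening: 0.0125
```

Run:
```python
from h import *
from workcell import cams
go((.592,.203,.0735))
d=cams.camera("side");f=d["frame"];cv2.imwrite("pics/s7.png",cv2.resize(f[150:340,180:420],None,fx=3,fy=3,interpolation=2))
```

```text
t 31.4 q [ 25.4 -19.9 -40.4  30.2 -14.3  16.8] ee [0.5919 0.203  0.0817] x [ 0.661  0.04  -0.75 ] y [-0.06   0.998 -0.   ] F [ 0.1  0.3 -2.6] op 0.0125
shift [ 0.0062 -0.     -0.0053] roll 0.0
```

View pics/s7.png

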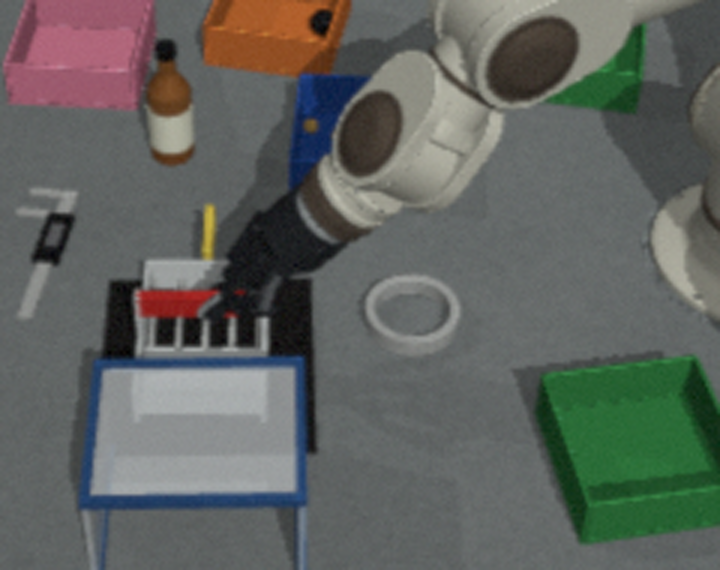

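The empty tray hangs level about 8 mm above the mat, with bar at (185,303). Lowering to contact.

{"api": "apply_moves", "payload": {
  "commands": [
    [0.002, 0, -0.0018, 0, -1],
    [0.004, 0, -0.0035, 0, -1],
    [0.005, 0, -0.0044, 0, -1],
    [0.0058, 0, -0.005, 0, -1],
    [0.0062, 0, -0.0053, 0, -1],
    [0.0064, 0, -0.0055, 0, -1]
  ]
}}

```text
time: 32.05
ee_pos: [0.5921, 0.2032, 0.0736]
tcp_rot: [0.0, 48.5, 3.5]
wrist_force: [-0.7, -0.3, -2.4]
opening: 0.0124
```

{"api": "apply_moves", "payload": {
  "commands": [
    [0.0008, 0, -0.0007, 0, -1],
    [0.0015, 0, -0.0013, 0, -1],
    [0.002, 0, -0.0018, 0, -1],
    [0.002, 0, -0.0018, 0, -1]
  ]
}}

```text
time: 32.45
ee_pos: [0.5933, 0.2036, 0.0734]
tcp_rot: [0.1, 48.3, 3.5]
wrist_force: [-3.6, -1.1, 7.1]
opening: 0.0127
```

Contact. I'll open gently and back out along the tool axis.

{"api": "apply_moves", "payload": {
  "commands": [
    [-0.0006, 0, 0.0006, 0, -0.6],
    [-0.0006, 0, 0.0006, 0, -0.2],
    [-0.0006, 0, 0.0006, 0, 0.2],
    [-0.0006, 0, 0.0006, 0, 0.4],
    [-0.01, 0, 0, 0, 0.4],
    [-0.04, 0, 0, 0, 0.4],
    [-0.08, 0, 0, 0, 0.4],
    [-0.12, 0, 0, 0, 0.4],
    [-0.17, 0, 0, 0, 0.4],
    [-0.22, 0, 0, 0, 0.4],
    [-0.25, 0, 0, 0, 0.4],
    [-0.25, 0, 0, 0, 0.4]
  ]
}}

```text
time: 33.65
ee_pos: [0.4262, 0.194, 0.2659]
tcp_rot: [0.5, 47.9, 3.9]
wrist_force: [-0.4, 1.4, -0.1]
opening: 0.0599
```

Run:
```python
from h import *
from workcell import cams
go((.592,.203,.0735))
a=cams.camera("side");d=cams.camera("top");f=d["frame"];W=cloud(d);H=cv2.cvtColor(f,cv2.COLOR_BGR2HSV);h,s,v=[H[...,i].astype(int) for i in range(3)]
m=((h<8)|(h>172))&(s>110)&(W[...,2]>.08)&(W[...,2]<.11)&(W[...,1]>.1)&(W[...,1]<.35)&(W[...,0]>.4)
p=W[m];print(len(p),np.round(p.mean(0),4),cv2.minAreaRect((p[:,:2]*1000).astype(np.float32)))
cv2.imwrite("pics/f.png",np.hstack([cv2.resize(f[100:270,110:470],None,fx=1.45,fy=2),cv2.resize(a["frame"][110:350,170:370],(278,340))]))
```

```text
t 33.65 q [ 37.5 -44.1 -33.5  63.7 -21.8  26.8] ee [0.4262 0.194  0.2659] x [ 0.669  0.045 -0.742] y [-0.061  0.998  0.005] F [-0.4  1.4 -0.1] op 0.0599
shift [ 0.254  -0.0022 -0.0057] roll 0.0
184 [0.5962 0.2044 0.0962] ((596.5015258789062, 204.0989227294922), (119.34310913085938, 13.437332153320312), 1.6692395210266113)
```

View pics/f.png

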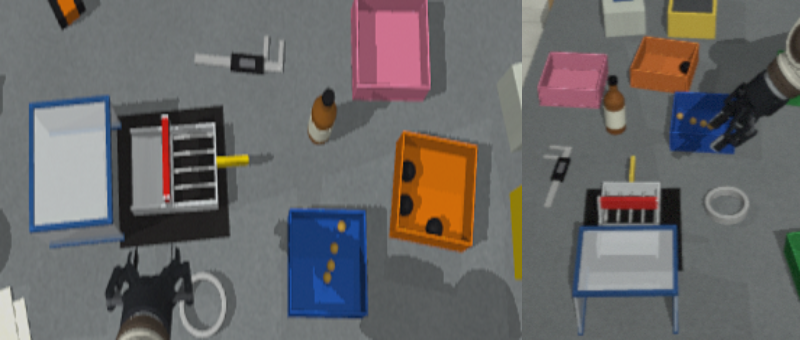

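The tray stands upright and empty on the mat, 4 brass balls are in the blue bin and 3 black ones in the orange, and the bystanders look unmoved. The gripper is clear of everything.

```bash
python3 -c "
from workcell import bot
print(bot.job_done())"
```

```text
the job is handed in; nothing more can be done
None
```

The job is done and handed in at about 34 s on the clock, with no failed checks.

- **Tray out:** I drew it by the yellow tab onto the middle of the mat and let go. All balls were still in the trough.
- **Tool tilt:** The moves only turn the tool about its own axis. To tilt the tray I first pushed the arm against its reach limits, which left the tool about 49° below horizontal. I then took the red handle at that angle.
- **Sorting:** Tilting over the blue bin dropped the brass balls, and tipping over the orange bin emptied the black ones. I then stood the tray on the mat, released it and backed the gripper clear.

**Last checks:** The final pictures show four brass balls in the blue bin, three black balls in the orange bin and the tray empty and upright. The handle measured (596, 204) mm against a mat centre of about (593, 202) mm, turned about 3° from the mat's axes. The bottle, ring and calliper look unmoved by eye; I did not measure them again. The highest wrist force I read was about 13 N, when gripping the handle.

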